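# Snap the cup lid back onto the camp flask

### The job

Turn the red cup, which stands mouth-up on the table, over and fit it mouth-down on the steel neck of the white flask, then press it straight down until it clicks and its rim sits flush on the flask's shoulder all round. Keep pressing it down firmly after the click and finish like that, with the hand still bearing down on the cup; leave everything else on the table where it is.

Things in the scene. Friction and masses are not known exactly. Their poses are not given: they have to be found in the camera images.
- cup: Red cup, also the flask's snap lid, 50 to 100 g. Octagonal: 62 mm over flats (67 over corners, flats 25.7 wide), 56 mm tall, walls 3 mm, bottom 5 mm thick. Origin: centre of the outside of the closed bottom; z axis points out of the mouth (up at the start). x axis is square to a flat, as is every 45 degrees about z. Stands mouth-up right or left of the middle; lies still on any flat.
- cup_middle (a point): The centre of the cup, on its axis, 28 mm from the bottom and 28 mm from the rim; same axes as the cup.
- cup_mouth (a point): Centre of the cup's mouth, on its axis, level with the rim, 56 mm from the bottom; same axes as the cup. A round lip (50 mm bore, 5 mm tall) narrows the mouth inside; deeper in, the bore is 56 mm.
- flask: White insulated flask with red bands, 92 mm in diameter, upright, fixed in a wooden foot (120 mm in diameter, 18 mm tall) screwed to the table, on the other side of the middle from the cup. Origin: centre of its underside, on the table.
- shoulder (a point): Centre of the flask's flat shoulder (72 mm in diameter), on its axis, 125 mm above the table; z up. cup_mouth comes to lie here when home. Put over the neck, the cup first rests on four spring balls with its rim about 17 mm above the shoulder; pressing with 10 to 15 N drives the balls in, the force drops (click, rim about 7 mm up) and the rim lands. Any turn of the cup about its axis fits.
- neck_top (a point): Centre of the top of the flask's steel neck, 160 mm above the table. The neck is 46 mm in diameter and rises 35 mm from the shoulder, its top 7 mm bevelled to 34 mm in diameter. Four brass spring balls, 90 degrees apart, stand 4 mm out of its side, centred 12 mm above the shoulder.
- mug: Bystander: blue mug, 76 mm across, 80 mm tall, far side of the table. Origin: centre of its underside.
- jar: Bystander: amber glass jar with a paper label and a brass-coloured cap, 64 mm across, 85 mm tall, far side of the table. Origin: centre of its underside.
- can: Bystander: tin can with a green label, 68 mm across, 80 mm tall, far side of the table. Origin: centre of its underside.
- shaker: Bystander: small steel salt shaker, 36 mm across, 64 mm tall, between the cup and the flask. Origin: centre of its underside.
- spoon: Bystander: wooden spoon lying flat in front of the robot, pointing away from it. Origin: its middle, on the table.
- mustard: Bystander: yellow bottle, 56 mm across, 170 mm tall, at the left. Origin: centre of its underside.
- bowl: Bystander: white bowl, 140 mm across, 55 mm tall, at the right. Origin: centre of its underside.
Not all that is in view belongs to the job. Several things look just like the cup: the one meant starts farthest to the robot's left.

How it is judged (in metres and radians):
On the way, in this order (a step that is already met when the one before it is completed fails the run):
1. the cup has been turned mouth-down (angle between cup's own z axis and vertical above 2.85 rad), for 0.2 s.
2. the cup has clicked home on the flask: mouth-down, centred, rim on the shoulder (angle between cup's own z axis and vertical above 3.04 rad and horizontal distance between cup_mouth and shoulder below 0.004 m and z of cup_mouth in the frame of shoulder below 0.003 m), for 0.2 s.
At the end, for the whole second after the job is handed in: The cup sits mouth-down on the flask, upright within 0.1 rad, centred within 4 mm, its rim within 3 mm of the shoulder, and the robot is still pressing it down: more than 5 N between cup and flask (the cup alone weighs under 1 N) and more than 4 N between robot and cup, all through the last second (all of step 2 and contact force between cup and flask above 5 N and contact force between any of the fingers, the arm and cup above 4 N); the arm keeps its last pose, push and grip.
It fails at once if a bystander was shifted by more than 30 mm (distance of any of mug, jar, can, shaker, spoon, mustard, bowl from where it was at the start of the episode above 0.03 m).
It also fails if it takes over 64 s, if anything falls off the work surface, if the arm or the gripper's body presses on something with over 40 N, if the wrist force passes 120 N, or if a joint passes its speed limit or range.

### The arm

A 6-joint arm with a two-finger parallel gripper is mounted at the origin on the work surface. World frame = base frame: x ahead of the robot, y to its left, z up, the work surface at z = 0. Lengths are in mm, angles in rad, forces in N, time in s.
With the tool pointing down it reaches from about 300 to 775 mm from the base axis. Payload 14.6 kg.
Tool frame: the origin (TCP) lies on the front face of the gripper's body, between the roots of the fingers; the fingertips stand 97 mm ahead of it and the grasp point (between the pads) lies 78 mm ahead of it; z points along the fingers, y is the line along which they close (so a half turn about z gives the same grasp; the last joint's range is limited). The gripper opens to 94 mm and grips with 3 to 60 N. Pads are 16 mm wide; open, the fingers measure 119 mm over their backs; the gripper's body (75 mm by 177 mm) begins 78 mm behind the grasp point.
Start: joints at [1.223, 0.3, 1.521, -0, 1.321, -0.067], TCP at [152.416, 528.45, 302.646] pointing down, gripper open.
Joint ranges: [-3.03, 3.03], [-0.79, 2.21], [0.23, 2.52], [-1.04, 4.18], [0, 3.07], [-2.55, 2.55]. Speed limits (rad/s): [2.22, 2.22, 2.57, 3.14, 3.14, 3.14].

### API

Orientations are given as [roll, pitch, yaw] about the fixed x, y, z axes, in that order (R = Rz(yaw) Ry(pitch) Rx(roll)).
In Python, from cell import * gives the robot as it stands.
- The arm moves only by the tool carry_out, never from a script. Its arguments are lists of equal length, an entry for each row: "slide": the shift along the world's x, y, z scaled (see below), a list of three; "dr": the turn, a rotation vector about the world's x, y, z scaled (see below), a list of three; "gripper": the opening in per cent of the stroke, from 0 (shut) to 100 (fully open). A call has 1 to 10 rows; each row is the pose to reach, as a shift and turn from the pose commanded when the call began, turning the shorter way round; what a row does not reach only later rows make up. The controller multiplies each number of a shift by 0.25 m and each number of a turn by 360 degrees. A row lasts 1/12 s, in which the tool goes at most 41.7 mm and 7.16 degrees, less where a joint would pass 70% of its speed; a pose out of reach is approached as far as the arm can. A call with a number of a shift or a turn outside -1 to 1 is refused whole. A call with a gripper value outside its range is refused whole. The fingers move at their own pace and stop on an object; "newtons" is the grip in N (left out, the last holds). Time passes only in rows, so rows that repeat a pose let the fingers close. It gives the time, the measured TCP pose, the force, the opening and the grip force at its end, in the units of the state.
- read_state(): the state, without advancing time (a new reading comes with each control period).
- camera(name): name is "scene" or "side" or "wrist"; returns the picture (480x640x3 uint8, red, green, blue); there is no depth.
- camera_model(name): a dict with "vfov" (degrees; the focal length in pixels is half the picture's height over the tangent of half this angle, whatever the lens; pixels are square), "cx", "cy" (the principal point, pixels), "R" (3x3) and "t" (3): a world point X has camera coordinates R X + t. Camera axes: x right, y down, z forward; pixel columns grow to the right and rows downward; lengths in mm; the calibration is good to about 2 mm. A picture is of the moment at which its call begins: read the wrist's pose just before it. camera_model takes no time and is no camera call; for the wrist camera it gives the pose at the moment of the call.
- sign_off(): hands the job in; it is judged then, once.
The state is a dict: "clock": time; "joints": joint angles; "qd": joint speeds; "effort": joint torques, N m; "eef_pos": TCP position; "eef_rot": TCP orientation; "wrist_force": force on the tool from outside, world axes, zero at the start; "moment": the same for the moment, N m; "finger_gap": finger opening in mm; "finger_force": force on a finger pad.
Only numpy, scipy, OpenCV 4.12 (cv2) and the standard library are available. Lean on these libraries where they do the work, as an engineer would, in place of code of your own. Each camera call takes 0.05 s, during which the arm holds its last target. There are 200 camera calls.

## Working session

There is one attempt and no reset: what is moved stays moved. The work goes in short steps, Python scripts to look and compute and a tool call to move; the robot and the scene stay as the last step left them, time stands still between calls to the robot, and variables do not carry over. Pictures are saved under pics/ and viewed, at most 10 in all, crops included, and the job is handed in when it is done.

Besides the shell and the picture viewer there is one more tool, called after "Request:" in YAML: its name, and indented under it one key for each argument. carry_out: Moves the arm, as the interface text tells. Its arguments: {"type":"object","properties":{"slide":{"type":"array","items":{"type":"array","items":{"type":"number","minimum":-1,"maximum":1}}},"dr":{"type":"array","items":{"type":"array","items":{"type":"number","minimum":-1,"maximum":1}}},"gripper":{"type":"array","items":{"type":"number"}},"newtons":{"type":"number"}},"required":["slide","dr","gripper"]}

```bash
mkdir -p pics
python3 - <<'E'
from cell import *
import cv2
for n in("scene","side"):
    cv2.imwrite(f"pics/{n}0.png",camera(n)[:,:,::-1]); print(n,camera_model(n))
s=read_state(); print(s)
E
```

```text
scene {'vfov': 42.92820275341104, 'cx': 315.9476774793837, 'cy': 230.03850975061863, 'R': array([[ 0.58455417,  0.81127097, -0.01165463],
       [ 0.69881431, -0.51071929, -0.50082369],
       [-0.41225596,  0.28461416, -0.86547086]]), 't': array([-380.61032332, -322.59079118, 1810.68550949])}
side {'vfov': 54.64953690672949, 'cx': 321.43898628813423, 'cy': 249.08329864715205, 'R': array([[-0.95496181, -0.2965554 ,  0.01014104],
       [-0.22495678,  0.70126858, -0.67647382],
       [ 0.19350037, -0.64828796, -0.73639686]]), 't': array([ 557.11097531,  182.20783583, 1117.92424118])}
{'clock': 0.1, 'joints': array([ 1.22340588e+00,  3.00429239e-01,  1.52151345e+00, -3.43996920e-05,
        1.32072808e+00, -6.66096417e-02]), 'qd': array([ 6.95798635e-05, -1.64099995e-03, -1.84086515e-03,  1.48307795e-03,
        1.86944042e-03,  1.52643811e-04]), 'effort': array([ 1.06860763e-03, -5.32635498e+01, -3.53295708e+01,  7.09553459e-02,
        2.33792252e-02,  2.13949733e-05]), 'eef_pos': array([152.37485651, 528.32823135, 302.13785297]), 'eef_rot': array([-3.14051471e+00, -3.85131090e-05,  2.86082036e+00]), 'wrist_force': array([ 0.60711329, -0.63416383, -0.23409956]), 'moment': array([ 0.00820759, -0.0226302 ,  0.03610391]), 'finger_force': 0.0, 'finger_gap': 93.89257118259349}
```

View pics/scene0.png

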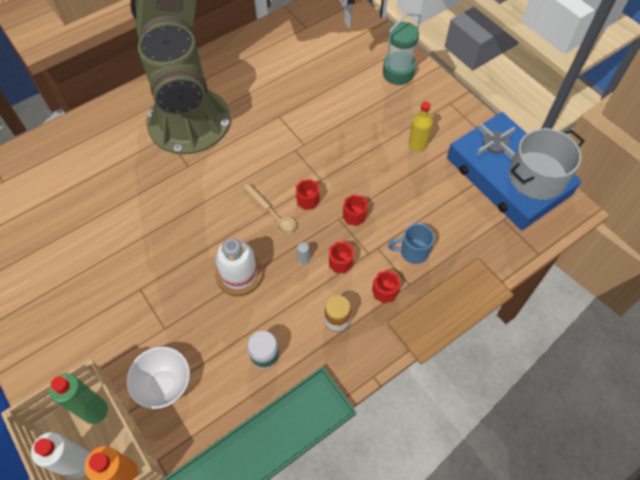

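View pics/side0.png

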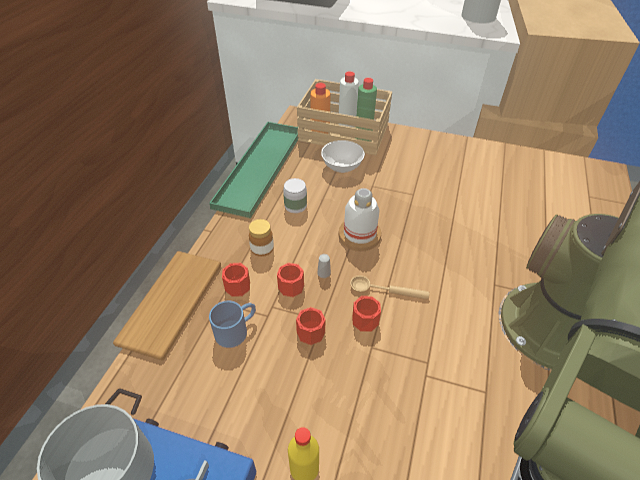

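The scene shows four red cups at about (307,194), (355,210), (341,257) and (386,286), and the flask at (236,262) with its neck at (233,246). In the side view the cups are at (366,313), (311,325), (290,279) and (236,279), and the neck is at (363,197). Next I triangulate.

```bash
cat > h.py <<'E'
from cell import *
import cv2, numpy as np
def ray(m,u,v):
    f=240/np.tan(np.radians(m["vfov"])/2); R=np.array(m["R"]);t=np.array(m["t"])
    d=R.T@np.array([(u-m["cx"])/f,(v-m["cy"])/f,1]); return -R.T@t,d/np.linalg.norm(d)
def plane(m,u,v,z):
    c,d=ray(m,u,v); return c+d*(z-c[2])/d[2]
def two(a,b):
    A=np.zeros((3,3));y=np.zeros(3)
    for c,d in(a,b):
        P=np.eye(3)-np.outer(d,d);A+=P;y+=P@c
    return np.linalg.solve(A,y)
def proj(m,X):
    f=240/np.tan(np.radians(m["vfov"])/2); c=np.array(m["R"])@X+m["t"]; return f*c[0]/c[2]+m["cx"],f*c[1]/c[2]+m["cy"]
def red(im):
    h=cv2.cvtColor(im,cv2.COLOR_RGB2HSV)
    return (((h[...,0]<6)|(h[...,0]>174))&(h[...,1]>150)&(h[...,2]>60)).astype(np.uint8)
def blobs(im,amin=200):
    n,l,s,c=cv2.connectedComponentsWithStats(red(im)); return [(c[i].round(1),s[i]) for i in range(1,n) if s[i][4]>amin]
E
python3 - <<'E'
from h import *
for n in("scene","side"):
    m=camera_model(n); im=cv2.imread(f"pics/{n}0.png")[:,:,::-1].copy()
    for c,s in blobs(im): print(n,c,s,plane(m,*c,28).round())
a=camera_model("scene");b=camera_model("side")
print("neck",plane(a,232,243,160).round(),plane(b,363.5,193,160).round())
print("shaker",plane(a,304,245,64),plane(b,324,258,64))
print("mustard",plane(a,426,106,170),plane(b,302,435,170))
print("mug",plane(a,418,235,80),plane(b,228,312,80))
print("spoon",plane(a,287,225,5),plane(a,248,187,5))
E
```

```text
scene [307.3 193.7] [296 180  23  29 575] [435. 128.  28.]
scene [354.8 209.5] [343 195  25  31 618] [550. 200.  28.]
scene [340.8 256.5] [329 242  25  31 651] [640.  86.  28.]
scene [386. 286.] [373 270  28  33 695] [771. 126.  28.]
scene [ 59.5 384.4] [ 51 376  18  17 223] [ 525. -629.   28.]
scene [ 43.9 446.8] [ 35 439  19  17 242] [ 633. -713.   28.]
scene [ 98.9 461.8] [ 90 453  19  19 287] [ 731. -630.   28.]
side [235.4 279.2] [222 263  27  33 682] [772. 123.  28.]
side [289.7 280. ] [277 263  26  33 579] [641.  84.  28.]
side [365.9 313.7] [353 296  28  35 604] [435. 125.  28.]
side [309.4 324.3] [296 308  29  36 532] [553. 194.  28.]
side [302.1 435.9] [295 428  15  17 216] [486. 442.  28.]
neck [ 516. -141.  160.] [ 517. -145.  160.]
shaker [574.88399809  19.08180844  64.        ] [571.90509212  17.40217792  64.        ]
mustard [472.78370506 488.20684274 170.        ] [466.41674302 490.43597123 170.        ]
mug [726.20525148 259.4462004   80.        ] [724.9890934  250.22457843  80.        ]
spoon [471.43190482  34.72813663   5.        ] [307.40188884  16.6127659    5.        ]
```

Request:
carry_out:
  slide:
    - [0.16,-0.13,0]
    - [0.32,-0.26,0]
    - [0.48,-0.4,0.05]
    - [0.64,-0.53,0.1]
    - [0.8,-0.66,0.1]
    - [0.96,-0.8,0.1]
    - [1,-0.8,0.1]
    - [1,-0.8,0.1]
  dr:
    - [0,0,0]
    - [0,0,0]
    - [0.02,0,0]
    - [0.04,0,0]
    - [0.06,0,0]
    - [0.08,0,0]
    - [0.1,0,0]
    - [0.1,0,0]
  gripper: [100,100,100,100,100,100,100,100]

```text
clock: 0.77
eef_pos: [403.5, 326.2, 327.6]
eef_rot: [2.525, -0.164, 2.912]
wrist_force: [0.1, 0.2, -0.1]
finger_gap: 93.7
finger_force: 0.0
```

```bash
cat >> h.py <<'E'
import json,os
from scipy.spatial.transform import Rotation as Ro
def st():
    s=read_state(); L=json.load(open("log.json")) if os.path.exists("log.json") else []
    L.append([list(s["joints"]),list(s["eef_pos"]),list(s["eef_rot"])]); json.dump(L,open("log.json","w"))
    print("t",round(s["clock"],2),"q",np.round(s["joints"],3),"p",np.round(s["eef_pos"],1),"rpy",np.round(s["eef_rot"],3),"F",np.round(s["wrist_force"],1),"M",np.round(s["moment"],2),"gap",round(s["finger_gap"],1),"ff",round(s["finger_force"],1)); return s
E
python3 - <<'E'
from h import *
s=st(); R=Ro.from_euler("xyz",s["eef_rot"]).as_matrix(); print(R)
# hypothesis check of wrist axes
for s4 in(1,-1):
  for s6 in(1,-1):
    j=s["joints"]; H=Ro.from_euler("ZYZYZ",[j[0],j[1]+j[2],s4*j[3],j[4],s6*j[5]]).as_matrix(); print(s4,s6,(H).round(3).tolist())
E
```

```text
t 0.77 q [ 0.426  0.108  1.773  0.664  1.068 -1.134] p [403.5 326.2 327.6] rpy [ 2.525 -0.164  2.912] F [ 0.1  0.2 -0.1] M [-0.28 -0.01 -0.05] gap 93.7 ff 0.0
[[-0.9606027   0.2779163   0.00223276]
 [ 0.22489611  0.77257103  0.59376405]
 [ 0.16329175  0.57087348 -0.80463611]]Traceback (most recent call last):
  File "<stdin>", line 6, in <module>
  File "scipy/spatial/transform/_rotation.pyx", line 1413, in scipy.spatial.transform._rotation.Rotation.from_euler
ValueError: Expected axis specification to be a non-empty string of upto 3 characters, got ZYZYZ
```

```bash
cat >> h.py <<'E'
R0=np.array([[0,1,0],[1,0,0],[0,0,-1.]])
def target(g,tilt,psi=0):   # grasp point, tilt deg about closing axis (+ = points left), closing axis at psi deg
    R=(Ro.from_euler("z",psi,degrees=True)*Ro.from_euler("x",tilt,degrees=True)).as_matrix()@R0
    return np.array(g)-78*R[:,2],R
def go(g,tilt,psi=0):
    s=st(); p,R=target(g,tilt,psi); C=Ro.from_euler("xyz",s["eef_rot"])
    rv=(Ro.from_matrix(R)*C.inv()).as_rotvec()
    print("TCP",p.round(1),"slide",((p-s["eef_pos"])/250).round(4),"dr",(rv/2/np.pi).round(4),"rows",round(max(np.linalg.norm(p-s["eef_pos"])/41.7,np.degrees(np.linalg.norm(rv))/7.16),1))
    return s
E
python3 - <<'E'
from h import *
go([552,190,215],0)
a=camera_model("scene");b=camera_model("side")
print("bowl",plane(a,158,370,55),plane(b,343,151,55))
E
```

```text
t 0.77 q [ 0.426  0.108  1.773  0.664  1.068 -1.134] p [403.5 326.2 327.6] rpy [ 2.525 -0.164  2.912] F [ 0.1  0.2 -0.1] M [-0.28 -0.01 -0.05] gap 93.7 ff 0.0
TCP [552. 190. 293.] slide [ 0.5938 -0.5449 -0.1383] dr [-0.0864  0.0654 -0.1977] rows 11.3
bowl [ 638.91429998 -429.74757484   55.        ] [ 650.44920149 -447.8637607    55.        ]
```

Request:
carry_out:
  slide:
    - [0.1,-0.1,-0.02]
    - [0.2,-0.2,-0.04]
    - [0.3,-0.3,-0.06]
    - [0.4,-0.4,-0.08]
    - [0.5,-0.5,-0.1]
    - [0.594,-0.545,-0.138]
    - [0.594,-0.545,-0.138]
    - [0.594,-0.545,-0.138]
    - [0.594,-0.545,-0.138]
    - [0.594,-0.545,-0.138]
  dr:
    - [-0.0864,0.0654,-0.1977]
    - [-0.0864,0.0654,-0.1977]
    - [-0.0864,0.0654,-0.1977]
    - [-0.0864,0.0654,-0.1977]
    - [-0.0864,0.0654,-0.1977]
    - [-0.0864,0.0654,-0.1977]
    - [-0.0864,0.0654,-0.1977]
    - [-0.0864,0.0654,-0.1977]
    - [-0.0864,0.0654,-0.1977]
    - [-0.0864,0.0654,-0.1977]
  gripper: [100,100,100,100,100,100,100,100,100,100]

```text
clock: 1.6
eef_pos: [550.9, 192.1, 292.8]
eef_rot: [3.099, -0.057, 1.713]
wrist_force: [-0.3, 0.4, 0.7]
finger_gap: 93.8
finger_force: 0.0
```

Run:
```python
from h import *
go([552,197,215],0); m=camera_model("wrist"); im=camera("wrist"); cv2.imwrite("pics/w1.png",im[:,:,::-1])
print(m); print(blobs(im))
for P in ([552,197,56],[552,197,5]): print(proj(m,np.array(P)))
import pickle; pickle.dump(m,open("w1.pkl","wb"))
```

```text
t 1.6 q [0.257 0.362 1.463 0.054 1.268 0.101] p [550.9 192.1 292.8] rpy [ 3.099 -0.057  1.713] F [-0.3  0.4  0.7] M [-0.15  0.07 -0.  ] gap 93.8 ff 0.0
TCP [552. 197. 293.] slide [0.0044 0.0198 0.0007] dr [-0.0096  0.0062 -0.0225] rows 1.3
{'vfov': 59.224913931946496, 'cx': 330.6259398193274, 'cy': 229.85010341140097, 'R': array([[ 0.98922352,  0.14017651,  0.04227736],
       [ 0.1281724 , -0.96866897,  0.21272579],
       [ 0.07077192, -0.20501456, -0.97619689]]), 't': array([-584.36785733,  105.45458504,  384.73119199])}
[(array([316.5, 225.8]), array([ 276,  182,   83,   88, 5399], dtype=int32)), (array([161.7, 281.3]), array([ 121,  243,   94,   89, 4413], dtype=int32)), (array([545.5, 327.5]), array([ 499,  290,  100,   91, 4272], dtype=int32)), (array([398. , 353.1]), array([ 362,  314,   79,   72, 4540], dtype=int32))]
(np.float64(319.9208758665235), np.float64(226.36994570812462))
(np.float64(318.92360128405437), np.float64(214.72519242139717))
```

View pics/w1.png

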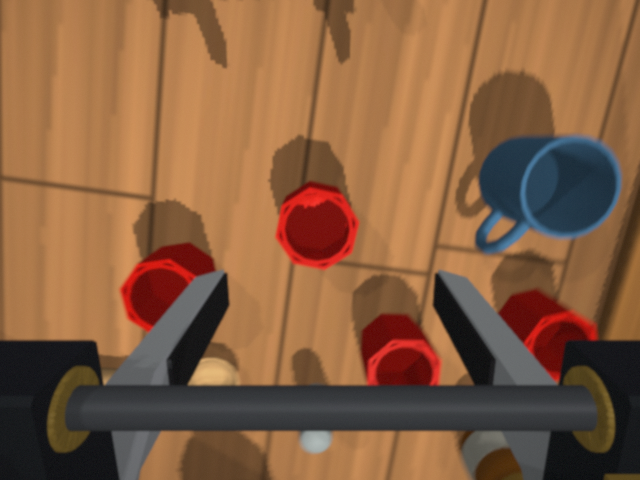

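The target cup is at about (317,227), just ahead of the fingers. Cups A and B are at (165,285) and (400,350), clear of it. Next is its yaw from the rim's edges.

Run:
```python
from h import *
import pickle
m=pickle.load(open("w1.pkl","rb")); im=cv2.imread("pics/w1.png")[:,:,::-1].copy()
k=red(im); n,l,s,c=cv2.connectedComponentsWithStats(k); i=l[227,282]; 
i=l[225,280] if i==0 else i
mk=(l==i).astype(np.uint8); ct=max(cv2.findContours(mk,0,1)[0],key=len); h=cv2.convexHull(ct)[:,0,:]
W=np.array([plane(m,u,v,56)[:2] for u,v in h],np.float32)
print("circle",cv2.minEnclosingCircle(W),"rect",cv2.minAreaRect(W))
print(cv2.approxPolyDP(W.reshape(-1,1,2),2.5,True)[:,0].round(1).tolist())
E=np.roll(W,-1,0)-W; L=np.hypot(*E.T); a=np.arctan2(E[:,1],E[:,0])
o=L>8
for x,y,q in zip(W[o],L[o],np.degrees(a[o])): print(x.round(0),y.round(1),q.round(1),(q%45).round(1))
z=(L*L*np.exp(8j*a)).sum(); print("edge dir mod45",np.degrees(np.angle(z))/8, abs(z)/(L*L).sum())
# support widths: min width direction
for d in range(-22,23,4):
    print(d,[round(float(np.ptp(W@[np.cos(np.radians(d+q)),np.sin(np.radians(d+q))])),1) for q in (0,45,90,135)])
```

```text
circle ((549.1333618164062, 196.50856018066406), 35.135135650634766) rect ((550.0086669921875, 196.76174926757812), (66.37028503417969, 61.7972412109375), 85.7183837890625)
[[538.4000244140625, 230.0], [560.9000244140625, 228.39999389648438], [580.7999877929688, 205.10000610351562], [579.2000122070312, 179.6999969482422], [559.9000244140625, 163.10000610351562], [534.9000244140625, 164.89999389648438], [519.2999877929688, 183.3000030517578], [521.4000244140625, 212.1999969482422]]
[543. 231.] 10.9 -4.3 40.7
[565. 224.] 8.4 -48.2 41.8
[571. 218.] 14.5 -52.5 37.5
[581. 202.] 10.6 -94.0 41.0
[581. 191.] 10.0 -95.0 40.0
[579. 179.] 9.7 -136.3 43.7
[569. 170.] 10.0 -142.9 37.1
[558. 163.] 23.5 175.1 40.1
[534. 166.] 23.0 129.6 39.6
[519. 188.] 18.4 86.9 41.9
[525. 219.] 12.1 42.4 42.4
edge dir mod45 -4.5571885 0.91063786
-22 [65.7, 65.2, 68.7, 70.0]
-18 [65.1, 64.7, 68.5, 69.4]
-14 [64.4, 64.0, 68.1, 68.4]
-10 [63.4, 62.9, 67.4, 67.2]
-6 [62.3, 62.0, 66.5, 66.4]
-2 [62.0, 63.0, 67.1, 65.8]
2 [63.0, 64.4, 68.2, 66.4]
6 [63.7, 65.8, 69.0, 66.7]
10 [64.4, 67.0, 69.6, 66.8]
14 [65.0, 67.9, 70.1, 66.8]
18 [65.3, 68.4, 70.3, 66.5]
22 [65.2, 68.7, 70.1, 65.9]
```

Run:
```python
from h import *
R=target([0,0,0],-25,-4.5)[1]
go(np.array([550,195,28])-90*R[:,2],-25,-4.5); print("then", (90*R[:,2]/250).round(4))
```

```text
t 1.65 q [0.259 0.364 1.461 0.051 1.271 0.112] p [550.9 192.5 292.9] rpy [ 3.102 -0.054  1.704] F [0.7 1.3 0.9] M [-0.12  0.04 -0.02] gap 93.9 ff 0.0
TCP [555.6 265.8 180.3] slide [ 0.0186  0.2932 -0.4504] dr [-0.0784  0.0042 -0.0343] rows 4.3
then [-0.0119 -0.1517 -0.3263]
```

Request:
carry_out:
  slide:
    - [0.005,0.07,-0.1]
    - [0.01,0.15,-0.2]
    - [0.015,0.22,-0.3]
    - [0.0186,0.2932,-0.4]
    - [0.0186,0.2932,-0.45]
    - [0.0186,0.2932,-0.45]
    - [0.0186,0.2932,-0.45]
  dr:
    - [-0.0784,0.0042,-0.0343]
    - [-0.0784,0.0042,-0.0343]
    - [-0.0784,0.0042,-0.0343]
    - [-0.0784,0.0042,-0.0343]
    - [-0.0784,0.0042,-0.0343]
    - [-0.0784,0.0042,-0.0343]
    - [-0.0784,0.0042,-0.0343]
  gripper: [100,100,100,100,100,100,100]

```text
clock: 2.23
eef_pos: [555.4, 265.5, 180.0]
eef_rot: [-3.136, 0.429, 1.513]
wrist_force: [0.3, 0.6, 0.5]
finger_gap: 93.8
finger_force: 0.0
```

Run:
```python
from h import *
s=go([550,195,28],-25,-4.5); im=camera("wrist"); cv2.imwrite("pics/w2.png",im[:,:,::-1])
```

```text
t 2.23 q [ 0.486  0.661  1.326 -0.366  1.404  0.652] p [555.4 265.5 180. ] rpy [-3.136  0.429  1.513] F [0.3 0.6 0.5] M [ 0.15  0.05 -0.  ] gap 93.8 ff 0.0
TCP [552.6 227.9  98.7] slide [-0.0112 -0.1507 -0.3251] dr [-0.0013 -0.0008 -0.0029] rows 2.1
```

View pics/w2.png

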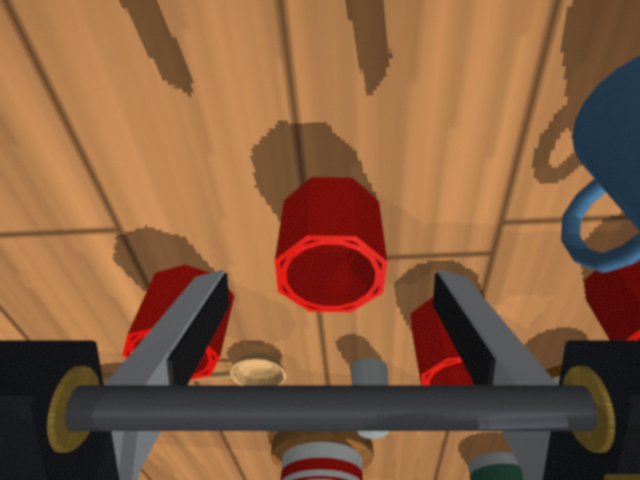

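The cup is centred between the fingers at (331,245) and its flats are aligned. I descend and grip.

Request:
carry_out:
  slide:
    - [-0.003,-0.05,-0.108]
    - [-0.007,-0.1,-0.217]
    - [-0.011,-0.15,-0.325]
    - [-0.011,-0.15,-0.325]
    - [-0.011,-0.15,-0.325]
    - [-0.011,-0.15,-0.325]
    - [-0.011,-0.15,-0.325]
    - [-0.011,-0.15,-0.325]
    - [-0.011,-0.15,-0.325]
  dr:
    - [-0.001,-0.001,-0.003]
    - [-0.001,-0.001,-0.003]
    - [-0.001,-0.001,-0.003]
    - [-0.001,-0.001,-0.003]
    - [-0.001,-0.001,-0.003]
    - [-0.001,-0.001,-0.003]
    - [-0.001,-0.001,-0.003]
    - [-0.001,-0.001,-0.003]
    - [-0.001,-0.001,-0.003]
  gripper: [100,100,100,0,0,0,0,0,0]
  newtons: 25

```text
clock: 3.03
eef_pos: [553.3, 228.7, 101.1]
eef_rot: [3.135, 0.435, 1.486]
wrist_force: [0.1, 1.6, 7.7]
finger_gap: 61.5
finger_force: 25.0
```

Run:
```python
from h import *
s=go([550,195,150],-25,-4.5); go([530,330,60],65,0)
L=json.load(open("log.json"))
A=[];y=[]
for j,p,r in L:
    z=Ro.from_euler("xyz",r).as_matrix()[:,2]; B=Ro.from_euler("z",j[0]).as_matrix(); r2=B@Ro.from_euler("y",j[1]).as_matrix(); r3=B@Ro.from_euler("y",j[1]+j[2]).as_matrix()
    A.append(np.c_[B[:,0],B[:,2],r2[:,0],r2[:,2],r3[:,0],r3[:,2],z]); y.append(p)
    H=(Ro.from_matrix(r3)*Ro.from_euler("ZYZ",[j[3],j[4],j[5]])).as_matrix()
A=np.vstack(A);y=np.hstack(y); x=np.linalg.lstsq(A,y,rcond=None)[0]; print(x.round(1),np.abs(A@x-y).max())
print(H.round(3).tolist(), Ro.from_euler("xyz",r).as_matrix().round(3).tolist())
```

```text
t 3.03 q [ 0.438  0.727  1.425 -0.401  1.237  0.701] p [553.3 228.7 101.1] rpy [3.135 0.435 1.486] F [0.1 1.6 7.7] M [-0.12  0.28  0.02] gap 61.5 ff 25.0
TCP [552.6 227.9 220.7] slide [-0.0029 -0.0033  0.4785] dr [-0.0002  0.001   0.0005] rows 2.9
t 3.03 q [ 0.438  0.727  1.425 -0.401  1.237  0.701] p [553.3 228.7 101.1] rpy [3.135 0.435 1.486] F [0.1 1.6 7.7] M [-0.12  0.28  0.02] gap 61.5 ff 25.0
TCP [530.  259.3  93. ] slide [-0.0932  0.1225 -0.0325] dr [ 0.2496 -0.0094  0.011 ] rows 12.6
[ -0.7 222.2  -2.3 426.5  41.1 449.5 176.8] 35.215855083631595
[[-0.997, 0.077, -0.029], [0.082, 0.904, -0.42], [-0.006, -0.421, -0.907]] [[0.077, 0.997, -0.029], [0.904, -0.082, -0.42], [-0.421, 0.006, -0.907]]
```

Request:
carry_out:
  slide:
    - [0,0,0.13]
    - [0,0,0.26]
    - [0,0.03,0.4]
    - [-0.03,0.06,0.4]
    - [-0.06,0.09,0.4]
    - [-0.09,0.12,0.4]
    - [-0.093,0.1225,0.4]
    - [-0.093,0.1225,0.4]
    - [-0.093,0.1225,0.4]
    - [-0.093,0.1225,0.4]
  dr:
    - [0,0,0]
    - [0,0,0]
    - [0.2496,-0.0094,0.011]
    - [0.2496,-0.0094,0.011]
    - [0.2496,-0.0094,0.011]
    - [0.2496,-0.0094,0.011]
    - [0.2496,-0.0094,0.011]
    - [0.2496,-0.0094,0.011]
    - [0.2496,-0.0094,0.011]
    - [0.2496,-0.0094,0.011]
  gripper: [0,0,0,0,0,0,0,0,0,0]

```text
clock: 3.87
eef_pos: [529.9, 258.9, 200.9]
eef_rot: [-3.128, -0.569, 1.535]
wrist_force: [-0.5, 1.3, -0.8]
finger_gap: 61.8
finger_force: 25.0
```

Run:
```python
from h import *
s=go([530,330,60],65,0)
```

```text
t 3.87 q [ 0.237  0.449  1.638  0.665  1.012 -0.082] p [529.9 258.9 200.9] rpy [-3.128 -0.569  1.535] F [-0.5  1.3 -0.8] M [-0.28  0.08 -0.02] gap 61.8 ff 25.0
TCP [530.  259.3  93. ] slide [ 3.000e-04  1.800e-03 -4.317e-01] dr [ 0.0899 -0.003   0.0039] rows 4.5
```

Request:
carry_out:
  slide:
    - [0,0.002,-0.05]
    - [0,0.002,-0.1]
    - [0,0.002,-0.2]
    - [0,0.002,-0.25]
    - [0,0.002,-0.3]
    - [0,0.002,-0.35]
    - [0,0.002,-0.4]
    - [0,0.002,-0.432]
    - [0,0.002,-0.432]
    - [0,0.002,-0.432]
  dr:
    - [0.0899,-0.003,0.0039]
    - [0.0899,-0.003,0.0039]
    - [0.0899,-0.003,0.0039]
    - [0.0899,-0.003,0.0039]
    - [0.0899,-0.003,0.0039]
    - [0.0899,-0.003,0.0039]
    - [0.0899,-0.003,0.0039]
    - [0.0899,-0.003,0.0039]
    - [0.0899,-0.003,0.0039]
    - [0.0899,-0.003,0.0039]
  gripper: [0,0,0,0,0,0,0,0,0,0]

```text
clock: 4.7
eef_pos: [529.7, 259.5, 91.9]
eef_rot: [-3.135, -1.127, 1.568]
wrist_force: [-0.2, -0.3, -0.6]
finger_gap: 61.8
finger_force: 25.0
```

Run:
```python
from h import *
s=go([530,330,33],65,0); im=camera("side"); m=camera_model("side")
u,v=map(int,proj(m,np.array([530,310,50]))); c=im[v-110:v+110,u-140:u+140]; cv2.imwrite("pics/s2.png",cv2.resize(c[:,:,::-1],None,fx=2.5,fy=2.5,interpolation=2))
```

```text
t 4.7 q [ 0.124  0.733  1.713  1.36   1.161 -0.802] p [529.7 259.5  91.9] rpy [-3.135 -1.127  1.568] F [-0.2 -0.3 -0.6] M [-0.52  0.02  0.  ] gap 61.8 ff 25.0
TCP [530.  259.3  66. ] slide [ 0.0011 -0.001  -0.1037] dr [ 0.0012 -0.0004 -0.0005] rows 0.6
```

View pics/s2.png

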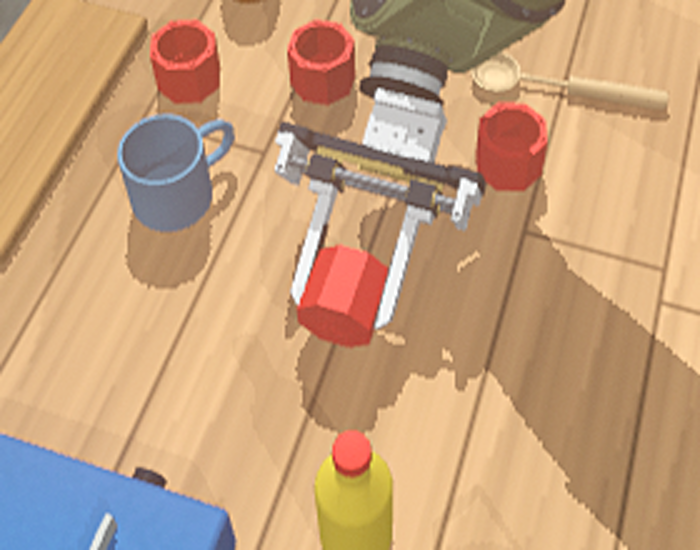

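The side view shows the cup gripped across its flats with its bottom to the left and mouth to the right, clear of the neighbours. I lower it onto its flat.

Request:
carry_out:
  slide:
    - [0,0,-0.05]
    - [0,0,-0.09]
    - [0,0,-0.105]
    - [0,0,-0.112]
    - [0,0,-0.112]
    - [0,0,-0.112]
  dr:
    - [0.001,0,0]
    - [0.001,0,0]
    - [0.001,0,0]
    - [0.001,0,0]
    - [0.001,0,0]
    - [0.001,0,0]
  gripper: [0,0,0,0,0,0]

```text
clock: 5.25
eef_pos: [529.6, 259.3, 64.0]
eef_rot: [-3.134, -1.135, 1.567]
wrist_force: [-2.3, -0.7, 3.1]
finger_gap: 62.0
finger_force: 25.0
```

Run:
```python
from h import *
s=st(); R=Ro.from_euler("xyz",s["eef_rot"]).as_matrix(); print(s["eef_pos"]+78*R[:,2])
```

```text
t 5.25 q [ 0.122  0.792  1.703  1.385  1.158 -0.856] p [529.6 259.3  64. ] rpy [-3.134 -1.135  1.567] F [-2.3 -0.7  3.1] M [0.16 0.37 0.39] gap 62.0 ff 25.0
[529.30713527 329.96753017  31.00414895]
```

Request:
carry_out:
  slide:
    - [0,0,0]
    - [0,0,0]
    - [0,0,0]
    - [0,0,0]
    - [0,0,0.15]
    - [0,0,0.3]
    - [0,0,0.45]
    - [0,0,0.6]
    - [0,0,0.6]
    - [0,0,0.6]
  dr:
    - [0,0,0]
    - [0,0,0]
    - [0,0,0]
    - [0,0,0]
    - [0,0,0]
    - [0,0,0]
    - [0,0,0]
    - [-0.236,0,0]
    - [-0.236,0,0]
    - [-0.236,0,0]
  gripper: [100,100,100,100,100,100,100,100,100,100]

```text
clock: 6.08
eef_pos: [530.4, 258.6, 216.3]
eef_rot: [3.139, -0.754, 1.572]
wrist_force: [-0.4, -0.1, -0.9]
finger_gap: 93.9
finger_force: 0.0
```

Run:
```python
from h import *
s=st(); 
R=target([0,0,0],-20,0)[1]; go(np.array([529.5,329,31])-110*R[:,2],-20,0)
```

```text
t 6.08 q [ 0.191  0.443  1.659  0.875  1.067 -0.263] p [530.4 258.6 216.3] rpy [ 3.139 -0.754  1.572] F [-0.4 -0.1 -0.9] M [-0.36  0.11  0.04] gap 93.9 ff 0.0
t 6.08 q [ 0.191  0.443  1.659  0.875  1.067 -0.263] p [530.4 258.6 216.3] rpy [ 3.139 -0.754  1.572] F [-0.4 -0.1 -0.9] M [-0.36  0.11  0.04] gap 93.9 ff 0.0
TCP [529.5 393.3 207.7] slide [-0.0036  0.5386 -0.0346] dr [-0.1756  0.0004 -0.    ] rows 8.8
```

Request:
carry_out:
  slide:
    - [0,0.1,0.1]
    - [0,0.2,0.1]
    - [0,0.3,0.1]
    - [0,0.4,0.1]
    - [0,0.5,0.05]
    - [-0.0036,0.5386,0]
    - [-0.0036,0.5386,-0.035]
    - [-0.0036,0.5386,-0.035]
    - [-0.0036,0.5386,-0.035]
    - [-0.0036,0.5386,-0.035]
  dr:
    - [-0.1756,0.0004,0]
    - [-0.1756,0.0004,0]
    - [-0.1756,0.0004,0]
    - [-0.1756,0.0004,0]
    - [-0.1756,0.0004,0]
    - [-0.1756,0.0004,0]
    - [-0.1756,0.0004,0]
    - [-0.1756,0.0004,0]
    - [-0.1756,0.0004,0]
    - [-0.1756,0.0004,0]
  gripper: [100,100,100,100,100,100,100,100,100,100]

```text
clock: 6.92
eef_pos: [527.8, 395.1, 203.3]
eef_rot: [-3.135, 0.35, 1.571]
wrist_force: [-0.4, -1.1, 0.1]
finger_gap: 94.0
finger_force: 0.0
```

Run:
```python
from h import *
s=go([529.5,329,31],-20,0); m=camera_model("wrist"); im=camera("wrist"); cv2.imwrite("pics/w3.png",im[:,:,::-1])
for c,q in blobs(im): print(c,q,plane(m,*c,40).round())
print(proj(m,np.array([529.5,329,31])))
```

```text
t 6.92 q [ 0.657  0.726  1.148 -0.272  1.496  0.71 ] p [527.8 395.1 203.3] rpy [-3.135  0.35   1.571] F [-0.4 -1.1  0.1] M [ 0.11  0.11 -0.03] gap 94.0 ff 0.0
TCP [529.5 355.7 104.3] slide [ 0.0066 -0.1577 -0.3959] dr [ 0.0002 -0.001   0.0004] rows 2.6
[38.2 23.2] [   0    0   92   57 4004] [393. 460.  40.]
[335.  236.1] [  283   175   104   126 11117] [530. 338.  40.]
[238.4 376.4] [208 365  64  21 988] [451. 194.  40.]
[230.8 441.6] [ 192  430   76   28 1603] [430.  90.  40.]
[449.3 453.5] [ 414  431   72   49 2903] [645.  70.  40.]
(np.float64(334.4433859072363), np.float64(239.435337193056))
```

View pics/w3.png

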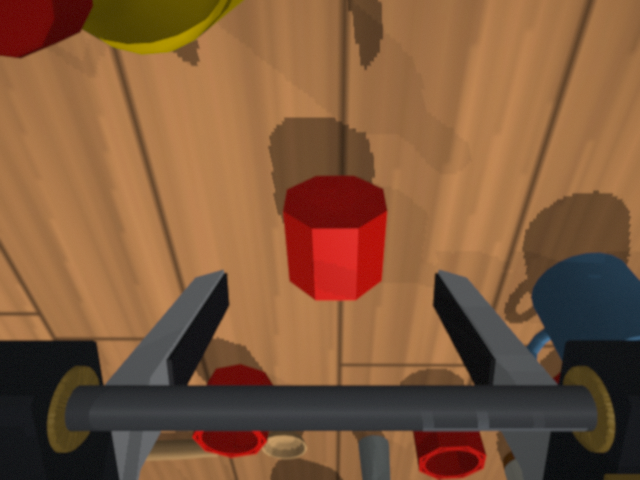

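The cup lies flat with its bottom towards the image top; the visible upper flat runs from rows 225 to 300 around column 335. I compute its y range.

Run:
```python
from h import *
m=camera_model("wrist")
for u,v in((313,227),(360,227),(318,300),(355,300)): print(plane(m,u,v,62).round(1))
```

```text
[517.8 361.6  62. ]
[543.8 361.6  62. ]
[519.5 305.7  62. ]
[542.8 305.8  62. ]
```

Request:
carry_out:
  slide:
    - [0.004,-0.045,-0.13]
    - [0.008,-0.09,-0.26]
    - [0.012,-0.14,-0.39]
    - [0.012,-0.14,-0.394]
    - [0.012,-0.14,-0.394]
    - [0.012,-0.14,-0.394]
    - [0.012,-0.14,-0.394]
    - [0.012,-0.14,-0.394]
    - [0.012,-0.14,-0.394]
    - [0.012,-0.14,-0.394]
  dr:
    - [0,-0.001,0]
    - [0,-0.001,0]
    - [0,-0.001,0]
    - [0,-0.001,0]
    - [0,-0.001,0]
    - [0,-0.001,0]
    - [0,-0.001,0]
    - [0,-0.001,0]
    - [0,-0.001,0]
    - [0,-0.001,0]
  gripper: [100,100,100,100,0,0,0,0,0,0]
  newtons: 45

```text
clock: 7.8
eef_pos: [531.8, 359.4, 107.4]
eef_rot: [3.138, 0.343, 1.566]
wrist_force: [-1.2, 1.5, 7.7]
finger_gap: 61.8
finger_force: 45.0
```

Run:
```python
from h import *
s=st(); R=Ro.from_euler("xyz",s["eef_rot"]).as_matrix(); print(s["eef_pos"]+78*R[:,2])
```

```text
t 7.8 q [ 0.612  0.789  1.278 -0.292  1.287  0.729] p [531.8 359.4 107.4] rpy [3.138 0.343 1.566] F [-1.2  1.5  7.7] M [-0.02  0.33  0.02] gap 61.8 ff 45.0
[531.94307379 333.15895114  33.92344908]
```

Request:
carry_out:
  slide:
    - [0,0,0.15]
    - [0,-0.05,0.3]
    - [0,-0.15,0.45]
    - [0,-0.25,0.6]
    - [0,-0.35,0.65]
    - [0,-0.45,0.65]
    - [0,-0.55,0.65]
    - [0,-0.65,0.65]
    - [0,-0.75,0.65]
    - [0,-0.85,0.65]
  dr:
    - [0,0,0]
    - [0,0,0]
    - [0.25,0,0]
    - [0.25,0,0]
    - [0.25,0,0]
    - [0.25,0,0]
    - [0.25,0,0]
    - [0.25,0,0]
    - [0.25,0,0]
    - [0.25,0,0]
  gripper: [0,0,0,0,0,0,0,0,0,0]

```text
clock: 8.63
eef_pos: [531.7, 145.1, 269.9]
eef_rot: [3.14, -0.662, 1.567]
wrist_force: [-0.1, 1.0, -1.2]
finger_gap: 61.7
finger_force: 45.0
```

Run:
```python
from h import *
go([516,-143,240],70,0)
```

```text
t 8.63 q [ 0.004  0.329  1.652  0.706  1.245 -0.257] p [531.7 145.1 269.9] rpy [ 3.14  -0.662  1.567] F [-0.1  1.  -1.2] M [-0.4   0.09  0.01] gap 61.7 ff 45.0
TCP [ 516.  -216.3  266.7] slide [-0.0627 -1.4457 -0.0127] dr [0.089  0.     0.0008] rows 8.7
```

Request:
carry_out:
  slide:
    - [-0.01,-0.1,0]
    - [-0.02,-0.2,0]
    - [-0.03,-0.3,0]
    - [-0.04,-0.42,0]
    - [-0.05,-0.54,0]
    - [-0.06,-0.66,0]
    - [-0.0627,-0.78,0]
    - [-0.0627,-0.9,0]
    - [-0.0627,-0.98,0]
    - [-0.0627,-0.98,0]
  dr:
    - [0.09,0,0.0008]
    - [0.09,0,0.0008]
    - [0.09,0,0.0008]
    - [0.09,0,0.0008]
    - [0.09,0,0.0008]
    - [0.09,0,0.0008]
    - [0.09,0,0.0008]
    - [0.09,0,0.0008]
    - [0.09,0,0.0008]
    - [0.09,0,0.0008]
  gripper: [0,0,0,0,0,0,0,0,0,0]

```text
clock: 9.47
eef_pos: [516.1, -101.8, 268.7]
eef_rot: [-3.135, -1.221, 1.564]
wrist_force: [0.7, -0.2, -0.1]
finger_gap: 61.7
finger_force: 45.0
```

Run:
```python
from h import *
go([517,-145.5,235],70.35,0)
```

```text
t 9.47 q [-0.537  0.525  1.572  0.982  1.817 -0.696] p [ 516.1 -101.8  268.7] rpy [-3.135 -1.221  1.564] F [ 0.7 -0.2 -0.1] M [-0.52  0.09 -0.04] gap 61.7 ff 45.0
TCP [ 517.  -219.   261.2] slide [ 0.0036 -0.4685 -0.0298] dr [ 0.0011 -0.0004 -0.    ] rows 2.8
```

Request:
carry_out:
  slide:
    - [0.0036,-0.12,0]
    - [0.0036,-0.24,0]
    - [0.0036,-0.36,0]
    - [0.0036,-0.4685,0]
    - [0.0036,-0.4685,-0.08]
    - [0.0036,-0.4685,-0.12]
    - [0.0036,-0.4685,-0.12]
    - [0.0036,-0.4685,-0.12]
  dr:
    - [0.001,0,0]
    - [0.001,0,0]
    - [0.001,0,0]
    - [0.001,0,0]
    - [0.001,0,0]
    - [0.001,0,0]
    - [0.001,0,0]
    - [0.001,0,0]
  gripper: [0,0,0,0,0,0,0,0]

```text
clock: 10.13
eef_pos: [517.0, -214.8, 238.5]
eef_rot: [-3.13, -1.229, 1.564]
wrist_force: [0.4, 0.1, -0.5]
finger_gap: 61.7
finger_force: 45.0
```

Run:
```python
from h import *
s=st(); R=Ro.from_euler("xyz",s["eef_rot"]).as_matrix(); print("grasp",s["eef_pos"]+78*R[:,2])
cs=[]
for n in("scene","side"):
    m=camera_model(n); im=camera(n); cv2.imwrite(f"pics/{n}3.png",im[:,:,::-1])
    u,v=map(int,proj(m,np.array([517,-145,150]))); c=im[v-60:v+60,u-60:u+60]; cs.append(cv2.resize(c[:,:,::-1],(400,400),interpolation=2)); print(n,"crop origin",u-60,v-60,"scale 3.333")
cv2.imwrite("pics/c3.png",np.hstack(cs))
```

```text
t 10.13 q [-0.688  0.686  1.391  0.891  1.943 -0.76 ] p [ 517.  -214.8  238.5] rpy [-3.13  -1.229  1.564] F [ 0.4  0.1 -0.5] M [-0.52  0.04  0.01] gap 61.7 ff 45.0
grasp [ 516.62176508 -141.28462161  212.36219654]
scene crop origin 171 186 scale 3.333
side crop origin 303 136 scale 3.333
```

View pics/c3.png

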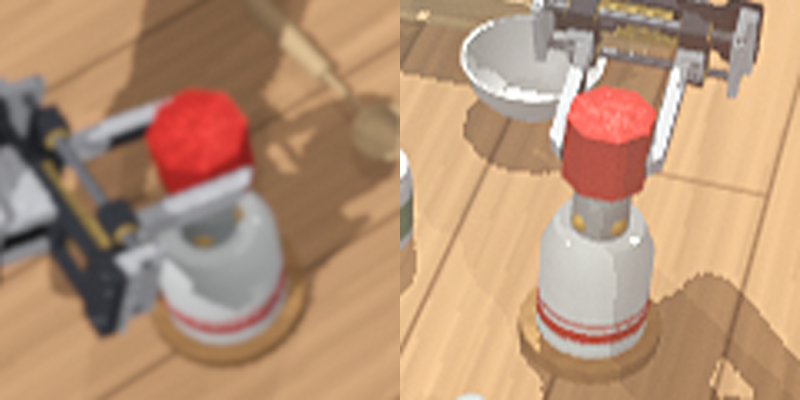

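Run:
```python
from h import *
from scipy.optimize import least_squares
obs=[];top=[]
for n,seed in(("scene",(236,262)),("side",(362,218))):
    m=camera_model(n); im=cv2.imread(f"pics/{n}0.png"); h=cv2.cvtColor(im,cv2.COLOR_BGR2HSV)
    k=((h[...,1]<75)&(h[...,2]>70)).astype(np.uint8)
    l=cv2.connectedComponents(k)[1]; mk=l==l[seed[1],seed[0]]; ys,xs=np.nonzero(mk); print(n,"flask",xs.min(),xs.max(),ys.min(),ys.max(),len(xs))
    a=np.array(proj(m,np.array([516,-143,20.])));b=np.array(proj(m,np.array([516,-143,160.]))); d=(b-a)/np.linalg.norm(b-a); nn=np.array([-d[1],d[0]])
    pr=np.c_[xs,ys]@nn; al=np.c_[xs,ys]@d
    mids=[(pr[(al>q)&(al<=q+1)].min()+pr[(al>q)&(al<=q+1)].max())/2 for q in np.arange(np.ceil(al.min())+3,np.floor(al.max())-3)]
    print("mids",np.round(np.array(mids)-np.median(mids),1)[::4]); obs.append((m,nn,np.median(mids)))
    im=cv2.imread(f"pics/{n}3.png"); h=cv2.cvtColor(im,cv2.COLOR_BGR2HSV)
    u,v=map(int,proj(m,np.array([517,-143,240]))); k=np.zeros(h.shape[:2],np.uint8); k[v-25:v+25,u-25:u+25]=1
    k&=red(im[:,:,::-1].copy())
    Vm=h[...,2]; t,_=cv2.threshold(Vm[k>0].reshape(-1,1),0,255,cv2.THRESH_OTSU); ys,xs=np.nonzero((k>0)&(Vm>t)); print("otsu",t,len(xs),xs.min(),xs.max(),ys.min(),ys.max()); c=((xs.min()+xs.max())/2,(ys.min()+ys.max())/2)
    print("cup top",(xs.mean().round(1),ys.mean().round(1)),plane(m,xs.mean(),ys.mean(),240).round(1))
f=lambda p:[nn@np.array(proj(m,np.array([p[0],p[1],80])))-o for m,nn,o in obs]
print("flask xy",least_squares(f,[516,-143]).x)
```

```text
scene flask 215 255 238 283 1440
mids [-0.3 -0.3 -0.2  0.4 -0.2  0.4  0.   0.1  0.7 -0.8]
otsu 190.0 536 216 244 213 237
cup top (np.float64(229.7), np.float64(225.1)) [ 518.4 -136.2  240. ]
side flask 344 378 188 236 1262
mids [-1.   0.1  0.2 -0.2  0.5  0.  -0.4  0.2 -0.2 -0.1  0. ]
otsu 212.0 181 353 379 162 178
cup top (np.float64(366.6), np.float64(169.9)) [ 513.7 -138.2  240. ]
flask xy [ 517.44377392 -145.8286615 ]
```

The crop shows the cup mouth-down, held over the neck and slightly too far left. The measured correction is about (+1.7, −7.9) mm, so I align and lower towards the balls.

Request:
carry_out:
  slide:
    - [0.007,-0.031,0]
    - [0.007,-0.031,0]
    - [0.007,-0.031,-0.03]
    - [0.007,-0.031,-0.06]
    - [0.007,-0.031,-0.09]
    - [0.007,-0.031,-0.12]
    - [0.007,-0.031,-0.14]
    - [0.007,-0.031,-0.15]
    - [0.007,-0.031,-0.15]
  dr:
    - [0,0,0]
    - [0,0,0]
    - [0,0,0]
    - [0,0,0]
    - [0,0,0]
    - [0,0,0]
    - [0,0,0]
    - [0,0,0]
    - [0,0,0]
  gripper: [0,0,0,0,0,0,0,0,0]
  newtons: 60

```text
clock: 10.98
eef_pos: [518.6, -223.5, 200.4]
eef_rot: [-3.13, -1.228, 1.563]
wrist_force: [0.7, 0.2, -0.9]
finger_gap: 61.4
finger_force: 60.0
```

Run:
```python
from h import *
s=st(); R=Ro.from_euler("xyz",s["eef_rot"]).as_matrix(); g=s["eef_pos"]+78*R[:,2]; print("grasp",g,"rim z",g[2]-28+.4)
```

```text
t 10.98 q [-0.697  0.751  1.381  0.869  1.913 -0.81 ] p [ 518.6 -223.5  200.4] rpy [-3.13  -1.228  1.563] F [ 0.7  0.2 -0.9] M [-0.56  0.05 -0.02] gap 61.4 ff 60.0
grasp [ 518.21709409 -150.04458771  174.18218958] rim z 146.58218958408668
```

Request:
carry_out:
  slide:
    - [0,0.004,-0.01]
    - [0,0.004,-0.02]
    - [0,0.004,-0.03]
    - [0,0.004,-0.03]
  dr:
    - [0,0,0]
    - [0,0,0]
    - [0,0,0]
    - [0,0,0]
  gripper: [0,0,0,0]

```text
clock: 11.32
eef_pos: [518.9, -223.4, 194.8]
eef_rot: [-3.141, -1.227, 1.572]
wrist_force: [-0.6, -9.0, 6.2]
finger_gap: 61.4
finger_force: 60.0
```

Request:
carry_out:
  slide:
    - [0,-0.006,0]
    - [0,-0.006,0]
    - [0,-0.006,0]
  dr:
    - [0,0,0]
    - [0,0,0]
    - [0,0,0]
  gripper: [0,0,0]

```text
clock: 11.57
eef_pos: [518.9, -224.5, 194.9]
eef_rot: [-3.14, -1.227, 1.572]
wrist_force: [0.8, -2.5, 7.7]
finger_gap: 61.2
finger_force: 60.0
```

Run:
```python
from h import *
s=st(); R=Ro.from_euler("xyz",s["eef_rot"]).as_matrix(); g=s["eef_pos"]+78*R[:,2]; print("grasp",g,"rim z",g[2]-28+.4)
```

```text
t 11.57 q [-0.698  0.76   1.38   0.867  1.907 -0.819] p [ 518.9 -224.5  194.9] rpy [-3.14  -1.227  1.572] F [ 0.8 -2.5  7.7] M [ 0.63 -0.03 -0.1 ] gap 61.2 ff 60.0
grasp [ 518.72672635 -151.05855375  168.64553458] rim z 141.0455345826401
```

Request:
carry_out:
  slide:
    - [0,-0.002,-0.01]
    - [0,-0.002,-0.02]
    - [0,-0.002,-0.03]
    - [0,-0.002,-0.04]
    - [0,-0.002,-0.05]
    - [0,-0.002,-0.06]
    - [0,-0.002,-0.06]
  dr:
    - [0,0,0]
    - [0,0,0]
    - [0,0,0]
    - [0,0,0]
    - [0,0,0]
    - [0,0,0]
    - [0,0,0]
  gripper: [0,0,0,0,0,0,0]

```text
clock: 12.15
eef_pos: [518.7, -224.7, 180.3]
eef_rot: [-3.138, -1.23, 1.572]
wrist_force: [-2.7, 0.8, 18.6]
finger_gap: 61.4
finger_force: 59.9
```

Run:
```python
from h import *
s=st(); R=Ro.from_euler("xyz",s["eef_rot"]).as_matrix(); g=s["eef_pos"]+78*R[:,2]; print("grasp",g,"rim z",g[2]-28+.4)
```

```text
t 12.15 q [-0.698  0.782  1.381  0.861  1.896 -0.838] p [ 518.7 -224.7  180.3] rpy [-3.138 -1.23   1.572] F [-2.7  0.8 18.6] M [2.52 0.76 0.42] gap 61.4 ff 59.9
grasp [ 518.30673438 -151.19532329  154.26571475] rim z 126.66571474981416
```

Request:
carry_out:
  slide:
    - [0,0,-0.006]
    - [0,0,-0.01]
    - [0,0,-0.01]
    - [0,0,-0.01]
  dr:
    - [0,0,0]
    - [0,0,0]
    - [0,0,0]
    - [0,0,0]
  gripper: [0,0,0,0]

```text
clock: 12.48
eef_pos: [518.7, -224.8, 180.1]
eef_rot: [3.139, -1.232, 1.578]
wrist_force: [-7.3, 0.1, 37.4]
finger_gap: 61.5
finger_force: 60.0
```

Run:
```python
from h import *
s=st(); R=Ro.from_euler("xyz",s["eef_rot"]).as_matrix(); g=s["eef_pos"]+78*R[:,2]; print("grasp",g,"rim z",g[2]-28+.4)
cs=[]
for n in("scene","side"):
    m=camera_model(n); im=camera(n); u,v=map(int,proj(m,np.array([517,-145,120]))); cs.append(cv2.resize(im[v-50:v+50,u-50:u+50,::-1],(400,400),interpolation=2))
cv2.imwrite("pics/c4.png",np.hstack(cs)); st()
```

```text
t 12.48 q [-0.698  0.784  1.38   0.862  1.897 -0.841] p [ 518.7 -224.8  180.1] rpy [ 3.139 -1.232  1.578] F [-7.3  0.1 37.4] M [5.48 1.47 0.97] gap 61.5 ff 60.0
grasp [ 518.32891924 -151.20667358  154.12873273] rim z 126.52873272967545
t 12.58 q [-0.698  0.783  1.38   0.862  1.897 -0.841] p [ 518.7 -224.8  180.1] rpy [ 3.139 -1.232  1.578] F [-7.3  0.9 35.8] M [5.43 1.49 0.98] gap 61.6 ff 60.0
```

View pics/c4.png

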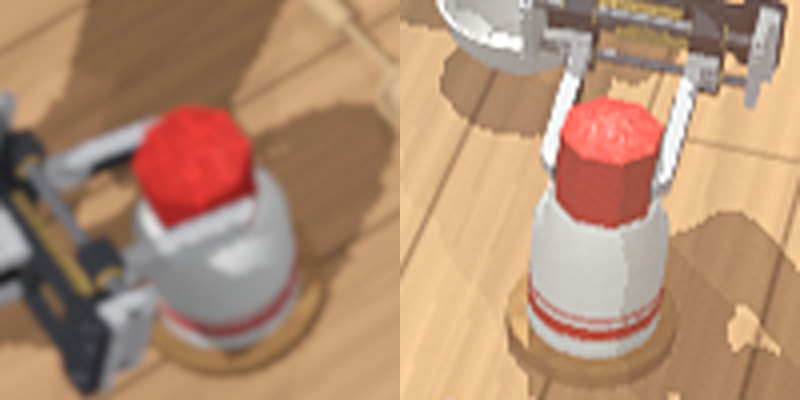

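The crop shows the rim sitting flush on the shoulder, and the force now rises with almost no travel, so the cup is seated. I ease the push to about 25 N and settle.

Request:
carry_out:
  slide:
    - [0,0,0.006]
    - [0,0,0.006]
    - [0,0,0.006]
    - [0,0,0.006]
    - [0,0,0.006]
    - [0,0,0.006]
  dr:
    - [0,0,0]
    - [0,0,0]
    - [0,0,0]
    - [0,0,0]
    - [0,0,0]
    - [0,0,0]
  gripper: [0,0,0,0,0,0]

```text
clock: 13.08
eef_pos: [518.7, -224.7, 180.2]
eef_rot: [-3.14, -1.231, 1.574]
wrist_force: [-5.2, -0.3, 25.1]
finger_gap: 61.7
finger_force: 59.9
```

```bash
python3 -c "
from cell import *
print(sign_off())"
```

```text
the job is handed in; nothing more can be done
None
```

The red cup sits mouth-down on the flask with its rim on the shoulder, the hand is still pressing it down with about 25 N, and I handed the job in at about 13 s (no verdict was returned).

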